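# Lock the cooker's cartridge lever, then turn on its knob

## Robot

A 7-joint arm with a two-finger parallel gripper is mounted at the origin on the work surface; the furniture and walls round the work are solid. World frame = base frame: x ahead of the robot, y to its left, z up, the work surface at z = 0. Lengths are in m, angles in rad, forces in N, time in s.
With the tool pointing down it reaches from about 0.4 to 0.85 m from the base axis. Payload 4.5 kg.
Tool frame: the origin (TCP) lies between the finger pads; the fingertips stand 22 mm ahead of it and the grasp point (between the pads) lies 3 mm ahead of it; z points along the fingers, y is the line along which they close (so a half turn about z gives the same grasp; the last joint's range is limited). The gripper opens to 85 mm and grips with 20 to 120 N. Pads are 22 mm wide; open, the fingers measure 114 mm over their backs; the gripper's body (76 mm by 85 mm) begins 54 mm behind the grasp point. The pads swing forward as they close: fully open they stand 13 mm farther back than shut.
Start: joints at [1.141, 0.689, -0.195, 1.565, 0.157, 0.902, -0.215], TCP at [0.28, -0.559, 0.253] pointing down, gripper open.
Joint ranges: [-3.01, 3.01], [-0.46, 2.08], [-1.47, 1.51], [0.13, 2.56], [-1, 4.14], [0.04, 2.09], [-2.66, 2.66]. Speed limits (rad/s): [2.57, 2.57, 3.14, 3.14, 3.14, 3.14, 3.14].

## Interface

Orientations are given as a rotation vector (axis times angle).
In Python, from cell import state, get_image, camera_model, job_done gives the robot as it stands.
- The arm moves only by the tool move_arm, never from a script. Its argument "motion" is a list of rows, each an object with "jaw": the gripper's target within -1 to 1 (shut at 1, half-way at 0, fully open at -1); "translation": the shift along the world's x, y, z in cm, a list of three; "rotation": the turn, a rotation vector about the world's x, y, z in degrees, a list of three. A call has 1 to 8 rows; each row shifts and turns the commanded pose from where the row before left it; what a row does not reach is not made up. A row lasts 1/10 s, in which the tool goes at most 50 mm and 8.59 degrees, less where a joint would pass 70% of its speed; a pose out of reach is approached as far as the arm can. A call with a gripper value outside its range is refused whole. The fingers move at their own pace and stop on an object; "newtons" is the grip in N (left out, the last holds). Time passes only in rows, so rows that do not move let the fingers close. It gives the time, the measured TCP pose, the force, the opening and the grip force at its end, in the units of the state.
- state(): the state, without advancing time (a new reading comes with each control period).
- get_image(name): name is "scene" or "top" or "wrist"; returns (picture, depth): 400x640x3 uint8, blue, green, red; 400x640 float32, m along the optical axis (not along the pixel's ray), 0 where there is no reading.
- camera_model(name): a dict with "fx", "fy", "cx", "cy" (pixels), "k1" (the pictures are not rectified: a ray, as slopes to the right and down, at radius r is drawn at 1 + k1 r^2 times it, then the intrinsics apply), "cam_to_world" (4x4, takes a point from camera to world coordinates). Camera axes: x right, y down, z forward; pixel columns grow to the right and rows downward; lengths in m; the calibration is good to about 2 mm. A picture is of the moment at which its call begins: read the wrist's pose just before it. camera_model takes no time and is no camera call; for the wrist camera it gives the pose at the moment of the call.
- job_done(): hands the job in; it is judged then, once.
The state is a dict: "clock": time; "joints": joint angles; "joint_vel": joint speeds; "joint_efforts": joint torques, N m; "tcp_pos": TCP position; "tool_rot": TCP orientation; "wrist_force": force on the tool from outside, world axes, zero at the start; "wrist_torque": the same for the moment, N m; "width": opening from 0.0 (shut) to 1.0 (fully open); "grasp_force": force on a finger pad.
Only numpy, scipy, OpenCV 4.12 (cv2) and the standard library are available. Lean on these libraries where they do the work, as an engineer would, in place of code of your own. Each camera call takes 0.05 s, during which the arm holds its last target. There are 200 camera calls.

## Task

Get the portable gas cooker ready: swing its cartridge lock lever round anticlockwise until you feel it press home on its sprung seat, firmly but without forcing it. Only then is the burner knob free: turn it anticlockwise all the way to its stop, never forcing it while it is locked, and let go. Do not disturb the things standing round the cooker.

Things in the scene. Friction and masses are not known exactly. Their poses are not given: they have to be found in the camera images.
- cooker: portable gas cooker, fixed: flat grey and steel box 300 (x) x 320 (y) mm, deck 75 mm above the worktop, round burner with four pan supports (to 106 mm) at the back. Origin: centre of its underside, on the worktop; x to its back, y to its left, z up. On the front strip of the deck: the lever at left (pivot x -85, y +55 mm), the knob right of it (x -85, y -30 mm).
- lever_pivot (a point): point on the lever's vertical turning axis, at deck height. Directions of the post are seen from here, anticlockwise from the cooker's x axis: the post starts at 0.97 to 1.67 rad and must be swung anticlockwise (from above), towards the cooker's front. Home lies anywhere from 2.17 to 2.67 rad: it differs each time, shows nowhere, and is found only by feel.
- lever_top (a point): centre of the top of the lever's post: black, round, 12 mm in diameter, upright, 70 mm from the pivot, from 90 up to 130 mm above the worktop, at the end of a flat steel arm 16 mm wide (top at 90 mm, hub top 94 mm). The lever drags with about 2 N at the post and stays where it is left. Pressed 5 to 12 N above that drag against its seat, it is home.
- knob_grip (a point): point on the knob's vertical axis, 100 mm above the worktop, the height to grip it. Black knob: a bar grip 48 mm long and 12 mm thick, from 85 to 110 mm above the worktop, on a disc of 48 mm diameter.
- knob (a joint): turn of the knob in rad, anticlockwise from above: 0 = off (bar along the cooker's x axis), 1.35 = fully on, at its stop (bar nearly along y). It starts at 0 to 0.2, turns with about 0.06 N m of drag and stays where it is left. While the lever is not home it jams at about 0.55; more than 1 N m against the jam damages the lock.
- buffer: the lever's sprung seat, covered by the deck, unseen; origin on the lever's axis at worktop height. From first touch the force at the post climbs 4 N per mm. The knob is free from 3 mm (at the post) before first touch onward, locked if farther short. Over 20 N above the drag (5 mm past touch) damages the seat. It bears on the lever's shaft 35 mm from the axis: twice the post's force.
- pepper_mill: loose wooden pepper mill, 58 mm across, 170 mm high, standing left of the cooker; origin at the centre of its underside; leave alone
- salt_shaker: loose salt shaker, 44 mm across, 90 mm high, standing close to the cooker's left side, halfway back; origin at the centre of its underside; leave alone
- small_tin: loose food tin, 57 mm across, 72 mm high, close to the cooker's left side towards the front; origin at the centre of its underside; leave alone
- water_glass: loose drinking glass, 80 mm across, 91 mm high, beside the cooker's right side towards the front; origin at the centre of its underside; leave alone

How it is judged:
By the outcome, as a careful person would: the job done as asked, in the order asked, and still so for the second after the job is handed in, with the robot touching nothing.
It also fails if it takes over 70 s, if anything falls off the work surface, if the arm or the gripper's body presses on something with over 40 N, if the wrist force passes 120 N, or if a joint passes its speed limit or range.

## Working session

There is one attempt and no reset: what is moved stays moved. The work goes in short steps, Python scripts to look and compute and a tool call to move; the robot and the scene stay as the last step left them, time stands still between calls to the robot, and variables do not carry over. Pictures are saved under pics/ and viewed, at most 10 in all, crops included, and the job is handed in when it is done.

Besides the shell and the picture viewer there is one more tool, called after "Request:" by a JSON object that holds its "fn" and its "kwargs". move_arm: Moves the arm, as the interface text tells. Its arguments: {"type":"object","properties":{"motion":{"type":"array"},"newtons":{"type":"number"}},"required":["motion"]}

```bash
mkdir -p pics; ls; cat > h.py <<'E'
import numpy as np, cv2
from cell import *
def ray(m,u,v):
    K=np.array([[m['fx'],0,m['cx']],[0,m['fy'],m['cy']],[0,0,1.]])
    p=cv2.undistortPoints(np.array([[[u,v]]],float),K,np.array([m['k1'],0,0,0,0.]))[0,0]
    T=np.array(m['cam_to_world']); return T[:3,3],T[:3,:3]@np.array([p[0],p[1],1])
def onplane(m,u,v,z):
    o,d=ray(m,u,v); return o+d*(z-o[2])/d[2]
E
python3 - <<'E'
from h import *
for n in('top','scene'):
    im,d=get_image(n); cv2.imwrite(f'pics/{n}0.png',im); np.savez(f'{n}0.npz',im=im,d=d)
    m=camera_model(n); print(n,m['fx'],m['k1'],np.round(m['cam_to_world'],3).tolist())
s=state(); print(s)
E
```

```text
pics
top 377.9806133959622 -0.033734756814795874 [[0.025, -0.999, 0.044, 0.525], [-1.0, -0.025, 0.005, -0.061], [-0.004, -0.044, -0.999, 1.18], [0.0, 0.0, 0.0, 1.0]]
scene 384.8272469216737 -0.006318667226287866 [[-0.863, -0.365, 0.349, 0.157], [-0.505, 0.622, -0.599, 0.651], [0.002, -0.693, -0.721, 0.948], [0.0, 0.0, 0.0, 1.0]]
{'clock': 0.1, 'joints': array([ 1.14082595,  0.68993159, -0.19458638,  1.56622916,  0.15728202,
        0.90248597, -0.21506811]), 'joint_vel': array([ 0.00041684, -0.00217803,  0.00136114, -0.00233614, -0.00057074,
       -0.00046075,  0.0009248 ]), 'joint_efforts': array([-4.72773740e-03, -5.40599334e+01, -1.27141703e+00, -1.58985311e+01,
        9.51396563e-03,  4.42411518e-03,  2.52649818e-05]), 'tcp_pos': array([ 0.2793348 , -0.55849944,  0.25254914]), 'tool_rot': array([-3.05589473e+00, -7.21833881e-01,  6.90734610e-04]), 'wrist_force': array([-0.65094454,  0.97352733,  1.1264158 ]), 'wrist_torque': array([ 0.00175392, -0.00610819,  0.00398303]), 'grasp_force': 0.0, 'width': 0.9998951637738218}
```

View pics/top0.png

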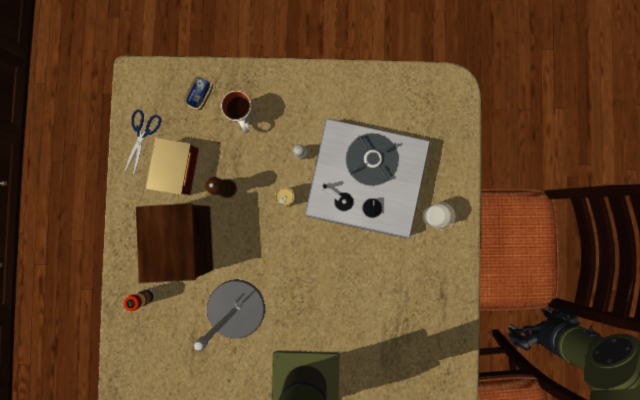

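View pics/scene0.png

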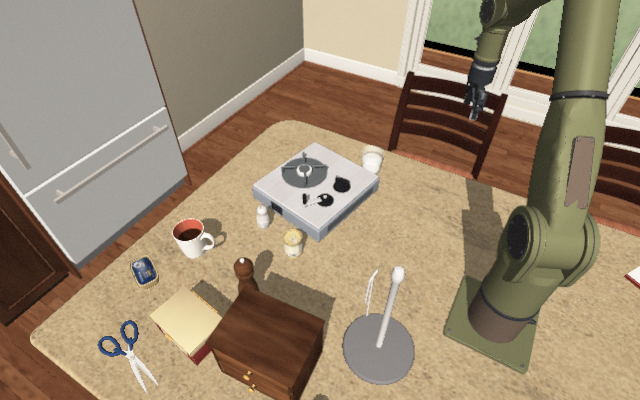

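The top view shows the cooker with deck corners at about (327,121), (429,141), (410,237) and (306,215). The lever hub is near (344,202), the post near (325,186) and the knob near (373,208). The tin is at (286,197), the shaker at (299,152), the mill at (220,187) and the glass at (438,215). The scene view agrees.

```bash
cat > m.py <<'E'
from h import *
f=np.load('top0.npz'); im,d=f['im'],f['d']; m=camera_model('top')
vs,us=np.mgrid[0:400,0:640]
K=np.array([[m['fx'],0,m['cx']],[0,m['fy'],m['cy']],[0,0,1.]])
p=cv2.undistortPoints(np.stack([us,vs],-1).reshape(-1,1,2).astype(float),K,np.array([m['k1'],0,0,0,0.]))[:,0].reshape(400,640,2)
T=np.array(m['cam_to_world']); W=np.concatenate([p,np.ones((400,640,1))],-1)*d[...,None]@T[:3,:3].T+T[:3,3]
z=W[...,2]; print('table z',np.median(z[300:340,330:400]))
mask=((z>.05)&(z<.15)&(us>295)&(us<440)&(vs>110)&(vs<250)).astype(np.uint8)
n,l,st,c=cv2.connectedComponentsWithStats(mask); print(st,c)
k=l[190,390]; print('deck z',np.median(z[l==k]))
P=W[l==k][:,:2].astype(np.float32); r=cv2.minAreaRect(P*1000); print(r,cv2.boxPoints(r))
# rays on deck plane
mm=(l==k).astype(np.uint8); cs=max(cv2.findContours(mm,0,2)[0],key=cv2.contourArea)[:,0]
Q=np.array([onplane(m,u,v,.075)[:2] for u,v in cs]).astype(np.float32); r=cv2.minAreaRect(Q*1000); print('rays',r)
for nm,(u,v),h in [('hub',(344,202),.094),('post',(325,186),.13),('knob',(373,208),.11),('tin',(286,197),.072),('salt',(299,152),.09),('glass',(438,215),.091),('mill',(212,187),.17)]:
    print(nm,np.round(onplane(m,u,v,h),3), 'depthz',z[v,u].round(3))
cv2.imwrite('pics/crop.png',cv2.resize(im[110:250,280:460],None,fx=4.4,fy=4.2857,interpolation=cv2.INTER_CUBIC)[:600])
f=np.load('scene0.npz');cv2.imwrite('pics/crops.png',cv2.resize(f['im'][130:250,240:400],None,fx=5,fy=5,interpolation=cv2.INTER_CUBIC))
E
python3 m.py
```

```text
table z -0.0018113901375040875
[[     0      0    640    400 244910]
 [   305    119    125    119  10697]
 [   296    144     10     13    105]
 [   426    202     14     27    288]] [[317.30375648 200.43973705]
 [366.91016173 178.04590072]
 [299.87619048 150.0952381 ]
 [433.375      215.23263889]]
deck z 0.07361356365786453
((640.9825439453125, -170.8211212158203), (321.8785400390625, 301.48944091796875), 78.8853530883789) [[ 462.04056  -299.68225 ]
 [ 757.87506  -357.8012  ]
 [ 819.92456   -41.95999 ]
 [ 524.09       16.158966]]
rays ((639.0415649414062, -168.9699249267578), (316.90057373046875, 296.26470947265625), 78.91339111328125)
hub [ 0.565 -0.102  0.094] depthz 0.091
post [ 0.607 -0.047  0.13 ] depthz 0.128
knob [ 0.549 -0.184  0.11 ] depthz 0.106
tin [0.576 0.067 0.072] depthz 0.064
salt [0.707 0.032 0.09 ] depthz 0.085
glass [ 0.534 -0.374  0.091] depthz 0.052
mill [0.593 0.256 0.17 ] depthz 0.158
```

View pics/crop.png

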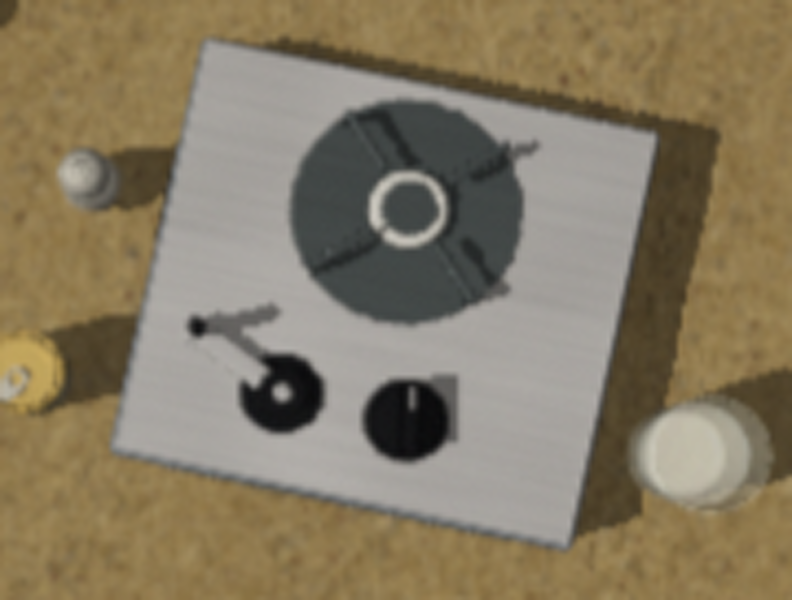

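View pics/crops.png

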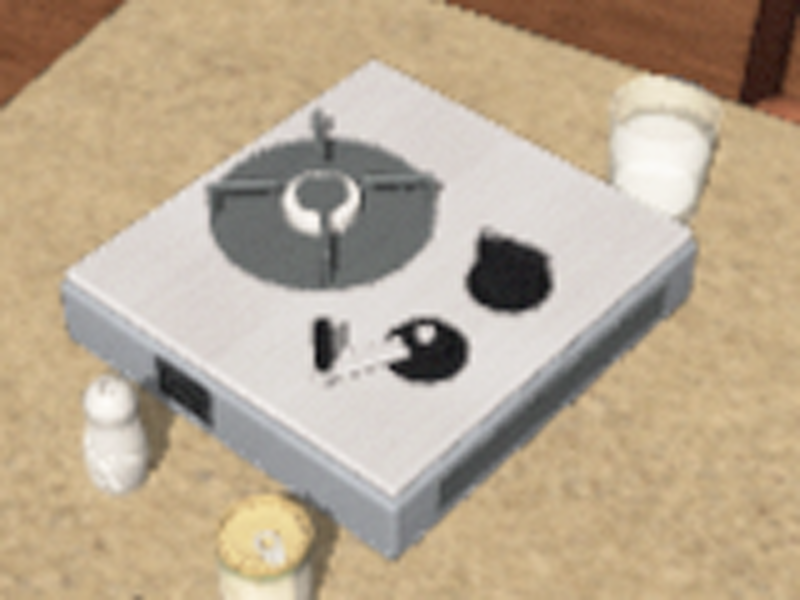

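The crops give a cooker centre of about (0.640, -0.170) and a yaw of -0.194. Hub (283,392 in the crop) puts the pivot at (0.566, -0.101). The post (198,326) is at about (0.607, -0.047), so 1.11 rad in the cooker frame. The knob is at about (0.550, -0.1835), with its bar near vertical in the picture. Next I'll move above the post.

Request:
{"fn": "move_arm", "kwargs": {"motion": [{"jaw": -1, "translation": [2.05, 3.2, 0], "rotation": [0, 0, 1.6]}, {"jaw": -1, "translation": [2.05, 3.2, 0], "rotation": [0, 0, 1.6]}, {"jaw": -1, "translation": [2.05, 3.2, 0], "rotation": [0, 0, 1.6]}, {"jaw": -1, "translation": [2.05, 3.2, 0], "rotation": [0, 0, 1.6]}, {"jaw": -1, "translation": [2.05, 3.2, 0], "rotation": [0, 0, 1.6]}, {"jaw": -1, "translation": [2.05, 3.2, 0], "rotation": [0, 0, 1.6]}, {"jaw": -1, "translation": [2.05, 3.2, 0], "rotation": [0, 0, 1.6]}, {"jaw": -1, "translation": [2.05, 3.2, 0], "rotation": [0, 0, 1.6]}]}}

```text
clock: 0.9
tcp_pos: [0.444, -0.3015, 0.2531]
tool_rot: [-2.957, -1.06, 0.001]
wrist_force: [1.0, 0.1, 1.1]
width: 1.005
grasp_force: 0.0
```

Request:
{"fn": "move_arm", "kwargs": {"motion": [{"jaw": -1, "translation": [2.05, 3.2, 0], "rotation": [0, 0, 1.6]}, {"jaw": -1, "translation": [2.05, 3.2, 0], "rotation": [0, 0, 1.6]}, {"jaw": -1, "translation": [2.05, 3.2, 0], "rotation": [0, 0, 1.6]}, {"jaw": -1, "translation": [2.05, 3.2, 0], "rotation": [0, 0, 1.6]}, {"jaw": -1, "translation": [2.05, 3.2, 0], "rotation": [0, 0, 1.6]}, {"jaw": -1, "translation": [2.05, 3.2, 0], "rotation": [0, 0, 1.6]}, {"jaw": -1, "translation": [2.05, 3.2, 0], "rotation": [0, 0, 1.6]}, {"jaw": -1, "translation": [0, 0, 0], "rotation": [0, 0, 0]}]}}

```text
clock: 1.7
tcp_pos: [0.5898, -0.0713, 0.2532]
tool_rot: [-2.83, -1.354, -0.008]
wrist_force: [0.1, 0.7, 0.0]
width: 0.999
grasp_force: 0.0
```

```bash
cat > s.py <<'E'
from h import *
from scipy.spatial.transform import Rotation as R
def rep():
    s=state(); M=R.from_rotvec(s['tool_rot']).as_matrix()
    print('t',s['clock'].__round__(2),'tcp',s['tcp_pos'].round(4),'closing deg',np.degrees(np.arctan2(M[1,1],M[0,1])).round(1),'z',M[:,2].round(3),'F',s['wrist_force'].round(2),'T',s['wrist_torque'].round(3),'w',round(s['width'],3),'g',round(s['grasp_force'],1),'j',s['joints'].round(2)); return s
E
python3 - <<'E'
from s import *
rep(); m=camera_model('wrist'); im,d=get_image('wrist'); cv2.imwrite('pics/w1.png',im); np.savez('w1.npz',im=im,d=d,T=m['cam_to_world']); print(m['fx'],np.round(m['cam_to_world'],3).tolist())
E
```

```text
t 1.7 tcp [ 0.5898 -0.0713  0.2532] closing deg -38.9 z [ 0.003  0.006 -1.   ] F [0.14 0.74 0.05] T [0.055 0.043 0.008] w 0.999 g 0.0 j [ 0.2   0.65 -0.27  1.66  0.21  0.85 -0.83]
296.2976071089828 [[0.779, -0.599, -0.184, 0.636], [-0.627, -0.746, -0.226, -0.013], [-0.002, 0.292, -0.956, 0.374], [0.0, 0.0, 0.0, 1.0]]
```

View pics/w1.png

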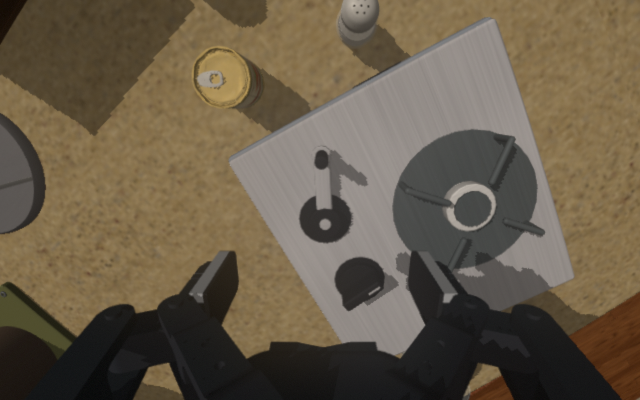

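The wrist view shows the post top at about (321,155), the hub centre at (325,224), the knob bar around (362,292), the tin at (222,77) and the fingers at (225,270) and (425,270).

```bash
python3 - <<'E'
from s import *
f=np.load('w1.npz'); m=dict(camera_model('wrist')); m['cam_to_world']=f['T']; im=f['im'];print(m['k1'])
P=onplane(m,321,155,.13); H=onplane(m,325,224,.094); print('post',P.round(4),'hub',H.round(4),np.arctan2(*(P-H)[1::-1]),np.hypot(*(P-H)[:2]))
b=im[130:180,300:345].max(2); print(cv2.moments((b<45).astype(np.uint8))['m00']); mo=cv2.moments((b<45).astype(np.uint8)); print(mo['m10']/mo['m00']+300,mo['m01']/mo['m00']+130)
for n,p,h in(('tin',(223,74),.072),('bar end front',(348,306),.11),('bar end back',(378,291),.11)): print(n,onplane(m,*p,h).round(4))
E
```

```text
-0.0458998525210561
post [ 0.6115 -0.0413  0.13  ] hub [ 0.5669 -0.1025  0.094 ] 0.9416745917283964 0.07578614718683051
0.0Traceback (most recent call last):
  File "<stdin>", line 4, in <module>
ZeroDivisionError: float division by zero
```

Request:
{"fn": "move_arm", "kwargs": {"motion": [{"jaw": 0, "translation": [0.9, 1.3, -2], "rotation": [0, 0, 1]}, {"jaw": 0, "translation": [0.9, 1.3, -2], "rotation": [0, 0, 1]}, {"jaw": 0, "translation": [0, 0, -2], "rotation": [0, 0, 0]}, {"jaw": 0, "translation": [0, 0, -2], "rotation": [0, 0, 0]}, {"jaw": 0, "translation": [0, 0, 0], "rotation": [0, 0, 0]}, {"jaw": 0, "translation": [0, 0, 0], "rotation": [0, 0, 0]}], "newtons": 40}}

```text
clock: 2.35
tcp_pos: [0.6046, -0.0541, 0.1733]
tool_rot: [2.817, 1.389, -0.002]
wrist_force: [0.5, -0.3, 0.3]
width: 0.499
grasp_force: 0.0
```

```bash
python3 -c "
from s import *
rep()"
```

```text
t 2.35 tcp [ 0.6046 -0.0541  0.1733] closing deg -37.5 z [-0.001 -0.001 -1.   ] F [ 0.53 -0.33  0.33] T [ 0.033 -0.014  0.056] w 0.499 g 0.0 j [ 0.15  0.77 -0.24  1.69  0.25  0.71 -0.87]
```

Request:
{"fn": "move_arm", "kwargs": {"motion": [{"jaw": 0, "translation": [0.4, 0.9, -1], "rotation": [0, 0, 1]}, {"jaw": 0, "translation": [0, 0, -2], "rotation": [0, 0, 0]}, {"jaw": 0, "translation": [0, 0, -2.3], "rotation": [0, 0, 0]}, {"jaw": 0, "translation": [0, 0, 0], "rotation": [0, 0, 0]}, {"jaw": 0, "translation": [0, 0, 0], "rotation": [0, 0, 0]}]}}

```text
clock: 2.85
tcp_pos: [0.6096, -0.0435, 0.1208]
tool_rot: [2.804, 1.417, 0.001]
wrist_force: [0.2, -0.2, 0.4]
width: 0.501
grasp_force: 0.0
```

```bash
python3 - <<'E'
from s import *
rep(); im,d=get_image('wrist'); cv2.imwrite('pics/w2.png',im)
E
```

```text
t 2.85 tcp [ 0.6096 -0.0435  0.1208] closing deg -36.4 z [ 0.001  0.    -1.   ] F [ 0.21 -0.17  0.38] T [ 0.008 -0.004  0.031] w 0.501 g 0.0 j [ 0.12  0.85 -0.21  1.71  0.28  0.61 -0.9 ]
```

View pics/w2.png

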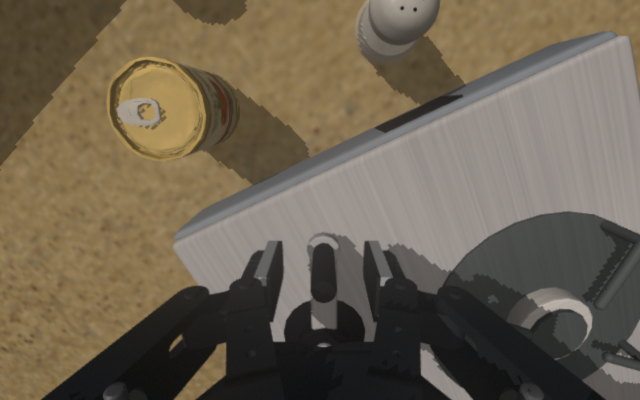

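The post stands centred between the pads, at column 323 with pads at 275 and 372. Closing.

Request:
{"fn": "move_arm", "kwargs": {"motion": [{"jaw": 1, "translation": [0, 0, 0], "rotation": [0, 0, 0]}, {"jaw": 1, "translation": [0, 0, 0], "rotation": [0, 0, 0]}, {"jaw": 1, "translation": [0, 0, 0], "rotation": [0, 0, 0]}, {"jaw": 1, "translation": [0, 0, 0], "rotation": [0, 0, 0]}, {"jaw": 1, "translation": [0, 0, 0], "rotation": [0, 0, 0]}, {"jaw": 1, "translation": [0, 0, 0], "rotation": [0, 0, 0]}, {"jaw": 1, "translation": [0, 0, 0], "rotation": [0, 0, 0]}], "newtons": 30}}

```text
clock: 3.6
tcp_pos: [0.6098, -0.0438, 0.1213]
tool_rot: [2.804, 1.416, 0.003]
wrist_force: [-0.3, 1.2, 5.6]
width: 0.126
grasp_force: 29.4
```

```bash
python3 -c "
from s import *
rep()"
```

```text
t 3.6 tcp [ 0.6098 -0.0438  0.1213] closing deg -36.4 z [ 0.002  0.    -1.   ] F [-0.28  1.17  5.64] T [ 0.121  0.168 -0.064] w 0.126 g 29.4 j [ 0.12  0.85 -0.21  1.71  0.28  0.61 -0.9 ]
```

```bash
cat > arc.py <<'E'
import numpy as np,sys,json
a,step,n,r=map(float,sys.argv[1:5]); 
t=a+np.radians(step)*np.arange(int(n)+1); p=100*r*np.stack([np.cos(t),np.sin(t)],1)
q=np.round(p-p[0],2); print(np.diff(q,axis=0).round(2).tolist(), t[-1])
E
python3 arc.py 0.927 4 13 .072
```

```text
[[-0.41, 0.29], [-0.43, 0.26], [-0.45, 0.22], [-0.46, 0.2], [-0.48, 0.16], [-0.49, 0.13], [-0.49, 0.09], [-0.5, 0.07], [-0.5, 0.02], [-0.5, -0.01], [-0.5, -0.04], [-0.5, -0.08], [-0.49, -0.12]] 1.8345712110370513
```

Request:
{"fn": "move_arm", "kwargs": {"motion": [{"jaw": 1, "translation": [-0.41, 0.29, 0], "rotation": [0, 0, 4]}, {"jaw": 1, "translation": [-0.43, 0.26, 0], "rotation": [0, 0, 4]}, {"jaw": 1, "translation": [-0.45, 0.22, 0], "rotation": [0, 0, 4]}, {"jaw": 1, "translation": [-0.46, 0.2, 0], "rotation": [0, 0, 4]}, {"jaw": 1, "translation": [0, 0, 0], "rotation": [0, 0, 0]}]}}

```text
clock: 4.1
tcp_pos: [0.5922, -0.0343, 0.1213]
tool_rot: [2.578, 1.794, 0.003]
wrist_force: [-1.3, 0.5, 6.4]
width: 0.128
grasp_force: 29.5
```

```bash
cat > l.py <<'E'
from s import *
s=rep(); v=s['tcp_pos'][:2]-[.5665,-.1015]; a=np.arctan2(v[1],v[0]); F=s['wrist_force']
print('ang',a.round(4),'r',np.hypot(*v).round(4),'Ftan',(-np.sin(a)*F[0]+np.cos(a)*F[1]).round(2),'Frad',(np.cos(a)*F[0]+np.sin(a)*F[1]).round(2))
E
python3 l.py
```

```text
t 4.1 tcp [ 0.5922 -0.0343  0.1213] closing deg -20.3 z [ 0.002 -0.    -1.   ] F [-1.3   0.54  6.42] T [ 0.022  0.2   -0.012] w 0.128 g 29.5 j [ 0.14  0.84 -0.28  1.77  0.38  0.59 -0.73]
ang 1.206 r 0.0719 Ftan 1.4 Frad 0.04
```

Request:
{"fn": "move_arm", "kwargs": {"motion": [{"jaw": 1, "translation": [-0.48, 0.16, 0], "rotation": [0, 0, 4]}, {"jaw": 1, "translation": [-0.49, 0.13, 0], "rotation": [0, 0, 4]}, {"jaw": 1, "translation": [-0.49, 0.09, 0], "rotation": [0, 0, 4]}, {"jaw": 1, "translation": [-0.5, 0.07, 0], "rotation": [0, 0, 4]}, {"jaw": 1, "translation": [-0.5, 0.02, 0], "rotation": [0, 0, 4]}, {"jaw": 1, "translation": [-0.5, -0.01, 0], "rotation": [0, 0, 4]}, {"jaw": 1, "translation": [-0.5, -0.04, 0], "rotation": [0, 0, 4]}]}}

```text
clock: 4.8
tcp_pos: [0.5582, -0.0305, 0.1212]
tool_rot: [2.066, 2.363, 0.003]
wrist_force: [1.4, -1.3, 6.1]
width: 0.129
grasp_force: 29.4
```

```bash
python3 l.py; python3 arc.py 1.765 1 24 .072
```

```text
t 4.8 tcp [ 0.5582 -0.0305  0.1212] closing deg 7.7 z [ 0.003 -0.    -1.   ] F [ 1.36 -1.33  6.09] T [-0.24  -0.129 -0.114] w 0.129 g 29.4 j [ 0.2   0.82 -0.39  1.87  0.55  0.56 -0.42]
ang 1.6872 r 0.0715 Ftan -1.2 Frad -1.48
[[-0.12, -0.03], [-0.13, -0.02], [-0.12, -0.03], [-0.12, -0.03], [-0.12, -0.04], [-0.12, -0.03], [-0.12, -0.04], [-0.12, -0.04], [-0.12, -0.04], [-0.12, -0.05], [-0.11, -0.04], [-0.12, -0.05], [-0.11, -0.05], [-0.12, -0.06], [-0.11, -0.05], [-0.11, -0.06], [-0.11, -0.05], [-0.12, -0.07], [-0.1, -0.06], [-0.11, -0.06], [-0.11, -0.07], [-0.11, -0.06], [-0.1, -0.07], [-0.1, -0.08]] 2.183879020478639
```

Request:
{"fn": "move_arm", "kwargs": {"motion": [{"jaw": 1, "translation": [-0.5, -0.08, 0], "rotation": [0, 0, 4]}, {"jaw": 1, "translation": [-0.49, -0.12, 0], "rotation": [0, 0, 4]}, {"jaw": 1, "translation": [-0.24, -0.07, 0], "rotation": [0, 0, 2]}, {"jaw": 1, "translation": [0, 0, 0], "rotation": [0, 0, 0]}]}}

```text
clock: 5.2
tcp_pos: [0.5455, -0.0333, 0.1212]
tool_rot: [1.855, 2.533, 0.002]
wrist_force: [0.0, -1.3, 6.4]
width: 0.128
grasp_force: 29.6
```

```bash
python3 l.py; python3 arc.py 1.87 1 36 .072
```

```text
t 5.2 tcp [ 0.5455 -0.0333  0.1212] closing deg 17.6 z [ 0.002 -0.    -1.   ] F [ 0.03 -1.31  6.45] T [-0.123  0.066 -0.059] w 0.128 g 29.6 j [ 0.23  0.81 -0.43  1.91  0.62  0.55 -0.31]
ang 1.8693 r 0.0714 Ftan 0.36 Frad -1.26
[[-0.12, -0.04], [-0.12, -0.04], [-0.12, -0.04], [-0.11, -0.04], [-0.12, -0.05], [-0.12, -0.05], [-0.11, -0.05], [-0.12, -0.05], [-0.11, -0.06], [-0.11, -0.05], [-0.11, -0.06], [-0.11, -0.06], [-0.11, -0.06], [-0.11, -0.07], [-0.11, -0.06], [-0.1, -0.07], [-0.11, -0.07], [-0.1, -0.07], [-0.1, -0.08], [-0.11, -0.07], [-0.09, -0.08], [-0.1, -0.08], [-0.1, -0.08], [-0.09, -0.08], [-0.1, -0.08], [-0.09, -0.09], [-0.09, -0.08], [-0.09, -0.09], [-0.09, -0.09], [-0.09, -0.09], [-0.08, -0.1], [-0.08, -0.09], [-0.08, -0.1], [-0.08, -0.09], [-0.08, -0.1], [-0.08, -0.1]] 2.4983185307179587
```

```bash
python3 arc.py 1.9224 1.2 28 .0717
```

```text
[[-0.14, -0.05], [-0.14, -0.06], [-0.14, -0.06], [-0.13, -0.06], [-0.14, -0.06], [-0.13, -0.07], [-0.14, -0.07], [-0.13, -0.08], [-0.13, -0.07], [-0.13, -0.08], [-0.12, -0.08], [-0.13, -0.09], [-0.12, -0.08], [-0.12, -0.09], [-0.12, -0.09], [-0.12, -0.1], [-0.11, -0.09], [-0.11, -0.1], [-0.12, -0.1], [-0.1, -0.11], [-0.11, -0.1], [-0.11, -0.11], [-0.1, -0.11], [-0.1, -0.11], [-0.09, -0.12], [-0.1, -0.11], [-0.09, -0.12], [-0.09, -0.12]] 2.5088306286700948
```

Request:
{"fn": "move_arm", "kwargs": {"motion": [{"jaw": 1, "translation": [-0.12, -0.04, 0], "rotation": [0, 0, 1]}, {"jaw": 1, "translation": [-0.12, -0.04, 0], "rotation": [0, 0, 1]}, {"jaw": 1, "translation": [-0.12, -0.04, 0], "rotation": [0, 0, 1]}, {"jaw": 1, "translation": [0, 0, 0], "rotation": [0, 0, 0]}]}}

```text
clock: 5.6
tcp_pos: [0.5423, -0.0344, 0.1212]
tool_rot: [1.788, 2.58, 0.002]
wrist_force: [1.1, -0.1, 6.6]
width: 0.126
grasp_force: 29.5
```

Request:
{"fn": "move_arm", "kwargs": {"motion": [{"jaw": 1, "translation": [-0.14, -0.05, 0], "rotation": [0, 0, 1.2]}, {"jaw": 1, "translation": [-0.14, -0.06, 0], "rotation": [0, 0, 1.2]}, {"jaw": 1, "translation": [0, 0, 0], "rotation": [0, 0, 0]}]}}

```text
clock: 5.9
tcp_pos: [0.5395, -0.0355, 0.1212]
tool_rot: [1.734, 2.617, 0.002]
wrist_force: [-0.2, -1.2, 7.2]
width: 0.128
grasp_force: 29.5
```

```bash
python3 l.py
```

```text
t 5.9 tcp [ 0.5395 -0.0355  0.1212] closing deg 22.9 z [ 0.003 -0.    -1.   ] F [-0.18 -1.17  7.17] T [-0.137  0.003 -0.045] w 0.128 g 29.5 j [ 0.25  0.81 -0.45  1.92  0.65  0.55 -0.25]
ang 1.9594 r 0.0713 Ftan 0.61 Frad -1.01
```

Request:
{"fn": "move_arm", "kwargs": {"motion": [{"jaw": 1, "translation": [-0.14, -0.06, 0], "rotation": [0, 0, 1.2]}, {"jaw": 1, "translation": [-0.13, -0.06, 0], "rotation": [0, 0, 1.2]}, {"jaw": 1, "translation": [0, 0, 0], "rotation": [0, 0, 0]}]}}

```text
clock: 6.2
tcp_pos: [0.5369, -0.0366, 0.1212]
tool_rot: [1.679, 2.652, 0.002]
wrist_force: [0.4, -0.5, 6.6]
width: 0.125
grasp_force: 29.5
```

Request:
{"fn": "move_arm", "kwargs": {"motion": [{"jaw": 1, "translation": [-0.14, -0.06, 0], "rotation": [0, 0, 1.2]}, {"jaw": 1, "translation": [-0.13, -0.07, 0], "rotation": [0, 0, 1.2]}, {"jaw": 1, "translation": [0, 0, 0], "rotation": [0, 0, 0]}]}}

```text
clock: 6.5
tcp_pos: [0.5351, -0.0374, 0.1212]
tool_rot: [1.621, 2.687, 0.005]
wrist_force: [3.9, -0.4, 5.5]
width: 0.13
grasp_force: 29.6
```

Request:
{"fn": "move_arm", "kwargs": {"motion": [{"jaw": 1, "translation": [0, 0, 0], "rotation": [0, 0, 0]}]}}

```text
clock: 6.6
tcp_pos: [0.5351, -0.0373, 0.1212]
tool_rot: [1.622, 2.686, 0.005]
wrist_force: [4.1, 0.3, 5.2]
width: 0.123
grasp_force: 29.6
```

```bash
python3 l.py
```

```text
t 6.6 tcp [ 0.5351 -0.0373  0.1212] closing deg 27.8 z [ 0.005  0.001 -1.   ] F [4.08 0.26 5.25] T [-0.138 -0.776 -0.222] w 0.123 g 29.6 j [ 0.26  0.81 -0.47  1.94  0.68  0.55 -0.19]
ang 2.0258 r 0.0714 Ftan -3.78 Frad -1.56
```

Request:
{"fn": "move_arm", "kwargs": {"motion": [{"jaw": 1, "translation": [-0.14, -0.07, 0], "rotation": [0, 0, 0.6]}, {"jaw": 1, "translation": [0, 0, 0], "rotation": [0, 0, 0]}, {"jaw": 1, "translation": [0, 0, 0], "rotation": [0, 0, 0]}]}}

```text
clock: 6.9
tcp_pos: [0.5344, -0.0377, 0.1212]
tool_rot: [1.607, 2.694, 0.007]
wrist_force: [5.2, 0.2, 4.4]
width: 0.129
grasp_force: 29.5
```

```bash
python3 l.py
```

```text
t 6.9 tcp [ 0.5344 -0.0377  0.1212] closing deg 28.4 z [ 0.006  0.002 -1.   ] F [5.15 0.15 4.41] T [ 0.059 -1.07  -0.21 ] w 0.129 g 29.5 j [ 0.27  0.81 -0.47  1.94  0.68  0.55 -0.18]
ang 2.0366 r 0.0714 Ftan -4.67 Frad -2.18
```

Request:
{"fn": "move_arm", "kwargs": {"motion": [{"jaw": 1, "translation": [-0.13, -0.07, 0], "rotation": [0, 0, 0.6]}, {"jaw": 1, "translation": [0, 0, 0], "rotation": [0, 0, 0]}, {"jaw": 1, "translation": [0, 0, 0], "rotation": [0, 0, 0]}]}}

```text
clock: 7.2
tcp_pos: [0.5338, -0.038, 0.1212]
tool_rot: [1.592, 2.702, 0.009]
wrist_force: [6.4, 1.1, 3.1]
width: 0.131
grasp_force: 29.4
```

```bash
python3 l.py
```

```text
t 7.2 tcp [ 0.5338 -0.038   0.1212] closing deg 29.0 z [ 0.007  0.002 -1.   ] F [6.36 1.14 3.13] T [ 0.157 -1.293 -0.207] w 0.131 g 29.4 j [ 0.27  0.81 -0.47  1.94  0.69  0.54 -0.17]
ang 2.046 r 0.0714 Ftan -6.18 Frad -1.9
```

Request:
{"fn": "move_arm", "kwargs": {"motion": [{"jaw": 1, "translation": [-0.14, -0.07, 0], "rotation": [0, 0, 0.6]}, {"jaw": 1, "translation": [0, 0, 0], "rotation": [0, 0, 0]}, {"jaw": 1, "translation": [-0.06, -0.03, 0], "rotation": [0, 0, 0]}, {"jaw": 1, "translation": [0, 0, 0], "rotation": [0, 0, 0]}, {"jaw": 1, "translation": [0, 0, 0], "rotation": [0, 0, 0]}]}}

```text
clock: 7.7
tcp_pos: [0.5331, -0.0385, 0.1213]
tool_rot: [1.577, 2.709, 0.013]
wrist_force: [10.1, 2.1, 1.2]
width: 0.121
grasp_force: 29.3
```

```bash
python3 l.py
```

```text
t 7.7 tcp [ 0.5331 -0.0385  0.1213] closing deg 29.6 z [ 0.01   0.004 -1.   ] F [10.11  2.06  1.2 ] T [ 0.25  -1.781 -0.224] w 0.121 g 29.3 j [ 0.27  0.81 -0.47  1.95  0.69  0.54 -0.17]
ang 2.0576 r 0.0713 Ftan -9.9 Frad -2.91
```

Request:
{"fn": "move_arm", "kwargs": {"motion": [{"jaw": 1, "translation": [-0.05, -0.03, 0], "rotation": [0, 0, 0]}, {"jaw": 1, "translation": [0, 0, 0], "rotation": [0, 0, 0]}, {"jaw": 1, "translation": [0, 0, 0], "rotation": [0, 0, 0]}]}}

```text
clock: 8.0
tcp_pos: [0.533, -0.0386, 0.1213]
tool_rot: [1.577, 2.709, 0.014]
wrist_force: [10.4, 2.2, 0.2]
width: 0.128
grasp_force: 29.3
```

```bash
python3 l.py
```

```text
t 8.0 tcp [ 0.533  -0.0386  0.1213] closing deg 29.6 z [ 0.01   0.004 -1.   ] F [10.45  2.16  0.18] T [ 0.291 -1.961 -0.235] w 0.128 g 29.3 j [ 0.27  0.81 -0.47  1.95  0.69  0.54 -0.17]
ang 2.0602 r 0.0713 Ftan -10.24 Frad -3.0
```

Request:
{"fn": "move_arm", "kwargs": {"motion": [{"jaw": 1, "translation": [0.1, 0.05, 0], "rotation": [0, 0, 0]}, {"jaw": 1, "translation": [0.1, 0.05, 0], "rotation": [0, 0, 0]}, {"jaw": 0, "translation": [0, 0, 0], "rotation": [0, 0, 0]}, {"jaw": 0, "translation": [0, 0, 0], "rotation": [0, 0, 0]}, {"jaw": 0, "translation": [0, 0, 0], "rotation": [0, 0, 0]}, {"jaw": 0, "translation": [0, 0, 0], "rotation": [0, 0, 0]}]}}

```text
clock: 8.6
tcp_pos: [0.5286, -0.0395, 0.1199]
tool_rot: [-1.58, -2.714, 0.002]
wrist_force: [0.9, 0.9, 0.8]
width: 0.502
grasp_force: 0.0
```

```bash
python3 l.py
```

```text
t 8.6 tcp [ 0.5286 -0.0395  0.1199] closing deg 29.6 z [-0.002 -0.    -1.   ] F [0.9  0.86 0.81] T [-0.011 -0.065 -0.037] w 0.502 g 0.0 j [ 0.27  0.81 -0.47  1.95  0.69  0.55 -0.17]
ang 2.1189 r 0.0727 Ftan -1.22 Frad 0.27
```

Request:
{"fn": "move_arm", "kwargs": {"motion": [{"jaw": 0, "translation": [0, 0, 3], "rotation": [0, 0, 0]}, {"jaw": -0.2, "translation": [0, 0, 4], "rotation": [0, 0, 0]}, {"jaw": -0.2, "translation": [0.1, -0.9, 4], "rotation": [0, 0, -8]}, {"jaw": -0.2, "translation": [0.1, -0.9, 2], "rotation": [0, 0, -8]}, {"jaw": -0.2, "translation": [0.1, -0.9, 0], "rotation": [0, 0, -8]}, {"jaw": -0.2, "translation": [0.1, -0.9, 0], "rotation": [0, 0, -8]}, {"jaw": -0.2, "translation": [0.1, -0.9, 0], "rotation": [0, 0, -8]}, {"jaw": -0.2, "translation": [0.1, -0.9, 0], "rotation": [0, 0, -8]}]}}

```text
clock: 9.4
tcp_pos: [0.535, -0.0937, 0.2501]
tool_rot: [-2.553, -1.83, 0.002]
wrist_force: [-0.5, -1.3, -0.5]
width: 0.598
grasp_force: 0.0
```

Request:
{"fn": "move_arm", "kwargs": {"motion": [{"jaw": -0.2, "translation": [0.2, -1.1, 0], "rotation": [0, 0, -8]}, {"jaw": -0.2, "translation": [0.2, -1.1, 0], "rotation": [0, 0, -8]}, {"jaw": -0.2, "translation": [0.2, -1.1, 0], "rotation": [0, 0, -8]}, {"jaw": -0.2, "translation": [0.2, -1.1, 0], "rotation": [0, 0, -8]}, {"jaw": -0.2, "translation": [0.2, -1.1, 0], "rotation": [0, 0, -8]}, {"jaw": -0.2, "translation": [0.2, -1.1, 0], "rotation": [0, 0, -8]}, {"jaw": -0.2, "translation": [0.2, -1.1, 0], "rotation": [0, 0, -8]}, {"jaw": -0.2, "translation": [0, -1.1, 0], "rotation": [0, 0, -8]}]}}

```text
clock: 10.2
tcp_pos: [0.5492, -0.1814, 0.2499]
tool_rot: [-3.135, -0.199, 0.002]
wrist_force: [-0.4, -0.5, 0.4]
width: 0.6
grasp_force: 0.0
```

Request:
{"fn": "move_arm", "kwargs": {"motion": [{"jaw": -0.2, "translation": [0, 0, 0], "rotation": [0, 0, -8]}, {"jaw": -0.2, "translation": [0, 0, 0], "rotation": [0, 0, 0]}, {"jaw": -0.2, "translation": [0, 0, 0], "rotation": [0, 0, 0]}]}}

```text
clock: 10.5
tcp_pos: [0.5494, -0.1807, 0.2501]
tool_rot: [-3.141, 0.005, 0.002]
wrist_force: [0.0, -0.6, -0.6]
width: 0.605
grasp_force: 0.0
```

```bash
python3 - <<'E'
from s import *
rep(); m=camera_model('wrist'); im,d=get_image('wrist'); cv2.imwrite('pics/w3.png',im); np.savez('w3.npz',im=im,d=d,T=m['cam_to_world'])
E
```

```text
t 10.5 tcp [ 0.5494 -0.1807  0.2501] closing deg -90.2 z [-0.001  0.    -1.   ] F [ 0.01 -0.55 -0.63] T [0.056 0.011 0.032] w 0.605 g 0.0 j [ 0.26  0.63 -0.04  1.72  0.03  0.8  -1.37]
```

View pics/w3.png

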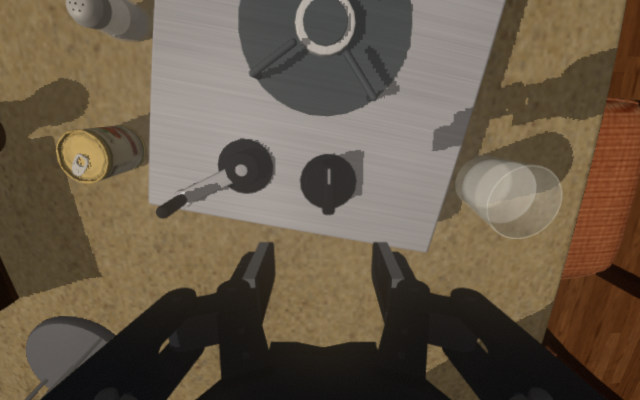

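The lever post now sits at (172,206), swung towards the front. The knob disc is at (328,181), its white mark runs (329,169)–(329,186), and the bar's front end is at (328,208). Nothing has been disturbed.

```bash
python3 - <<'E'
from s import *
f=np.load('w3.npz'); m=dict(camera_model('wrist')); m['cam_to_world']=f['T']; im=f['im']
g=im.min(2); reg=np.zeros_like(g); reg[160:195,318:340]=(g[160:195,318:340]>110)
ys,xs=np.nonzero(reg); l=[onplane(m,x,y,.11)[:2] for x,y in zip(xs,ys)]; l=np.array(l,np.float32)
v=cv2.fitLine(l,cv2.DIST_L2,0,.01,.01).ravel(); print(len(l),'mark angle world',np.degrees(np.arctan2(v[1],v[0])),l.mean(0),xs.min(),xs.max(),ys.min(),ys.max())
for p,h in(((329,187),.11),((328,181),.085),((241,170),.094)): print(onplane(m,*p,h).round(4))
cv2.imwrite('pics/k.png',cv2.resize(im[140:225,280:380],None,fx=7,fy=7,interpolation=cv2.INTER_CUBIC))
E
```

```text
26 mark angle world 0.17996842 [ 0.5640209  -0.18649527] 328 329 170 182
[ 0.5538 -0.187   0.11  ]
[ 0.5531 -0.1865  0.085 ]
[ 0.5664 -0.1033  0.094 ]
```

View pics/k.png

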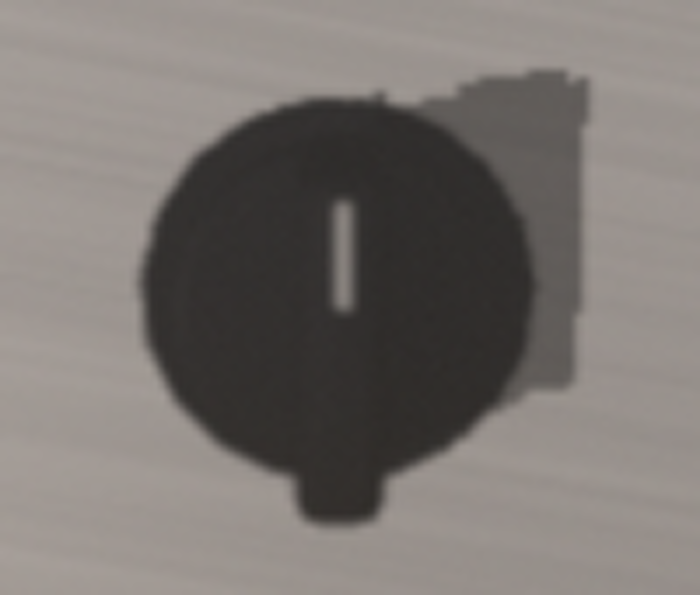

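The bar lies along world x, so the knob is at about 0.19 rad and centred near (0.551, -0.185). Descending with the tips 3 mm above the disc.

Request:
{"fn": "move_arm", "kwargs": {"motion": [{"jaw": -0.2, "translation": [0.15, -0.4, -4], "rotation": [0, 0, 0]}, {"jaw": -0.2, "translation": [0, 0, -4], "rotation": [0, 0, 0]}, {"jaw": -0.2, "translation": [0, 0, -4], "rotation": [0, 0, 0]}, {"jaw": -0.2, "translation": [0, 0, -2], "rotation": [0, 0, 0]}, {"jaw": -0.2, "translation": [0, 0, 0], "rotation": [0, 0, 0]}]}}

```text
clock: 11.05
tcp_pos: [0.549, -0.1841, 0.1074]
tool_rot: [-3.139, 0.008, 0.01]
wrist_force: [-0.4, -0.1, 0.5]
width: 0.599
grasp_force: 0.0
```

Request:
{"fn": "move_arm", "kwargs": {"motion": [{"jaw": 1, "translation": [0, 0, 0], "rotation": [0, 0, 0]}, {"jaw": 1, "translation": [0, 0, 0], "rotation": [0, 0, 0]}, {"jaw": 1, "translation": [0, 0, 0], "rotation": [0, 0, 0]}, {"jaw": 1, "translation": [0, 0, 0], "rotation": [0, 0, 0]}, {"jaw": 1, "translation": [0, 0, 0], "rotation": [0, 0, 0]}, {"jaw": 1, "translation": [0, 0, 0], "rotation": [0, 0, 0]}, {"jaw": 1, "translation": [0, 0, 0], "rotation": [0, 0, 0]}], "newtons": 30}}

```text
clock: 11.75
tcp_pos: [0.5523, -0.1856, 0.112]
tool_rot: [3.141, -0.012, 0.005]
wrist_force: [-0.1, 0.5, 7.1]
width: 0.14
grasp_force: 34.7
```

```bash
python3 -c "
from s import *
rep()"
```

```text
t 11.75 tcp [ 0.5523 -0.1856  0.112 ] closing deg -90.4 z [ 0.003 -0.001 -1.   ] F [-0.08  0.45  7.1 ] T [ 0.05   0.072 -0.016] w 0.14 g 34.7 j [ 0.26  0.83 -0.03  1.81  0.05  0.49 -1.38]
```

Request:
{"fn": "move_arm", "kwargs": {"motion": [{"jaw": 1, "translation": [0, 0, 0], "rotation": [0, 0, 4]}, {"jaw": 1, "translation": [0, 0, 0], "rotation": [0, 0, 4]}, {"jaw": 1, "translation": [0, 0, 0], "rotation": [0, 0, 4]}, {"jaw": 1, "translation": [0, 0, 0], "rotation": [0, 0, 4]}, {"jaw": 1, "translation": [0, 0, 0], "rotation": [0, 0, 0]}]}}

```text
clock: 12.25
tcp_pos: [0.5523, -0.1853, 0.112]
tool_rot: [3.111, 0.429, 0.005]
wrist_force: [-0.0, 1.2, 6.7]
width: 0.129
grasp_force: 34.8
```

```bash
python3 -c "
from s import *
rep()"
```

```text
t 12.25 tcp [ 0.5523 -0.1853  0.112 ] closing deg -74.3 z [ 0.003 -0.    -1.   ] F [-0.    1.23  6.71] T [0.2   0.183 0.074] w 0.129 g 34.8 j [ 0.3   0.83 -0.1   1.81  0.16  0.5  -1.2 ]
```

Knob is at about 0.475. Now cautiously across the jam angle of 0.55.

Request:
{"fn": "move_arm", "kwargs": {"motion": [{"jaw": 1, "translation": [0, 0, 0], "rotation": [0, 0, 2]}, {"jaw": 1, "translation": [0, 0, 0], "rotation": [0, 0, 2]}, {"jaw": 1, "translation": [0, 0, 0], "rotation": [0, 0, 2]}, {"jaw": 1, "translation": [0, 0, 0], "rotation": [0, 0, 0]}]}}

```text
clock: 12.65
tcp_pos: [0.5523, -0.1852, 0.112]
tool_rot: [3.085, 0.589, 0.004]
wrist_force: [0.0, 0.6, 7.4]
width: 0.132
grasp_force: 34.8
```

```bash
python3 -c "
from s import *
rep()"
```

```text
t 12.65 tcp [ 0.5523 -0.1852  0.112 ] closing deg -68.4 z [ 0.003 -0.    -1.   ] F [0.05 0.59 7.38] T [0.288 0.189 0.073] w 0.132 g 34.8 j [ 0.32  0.83 -0.13  1.81  0.2   0.51 -1.13]
```

Request:
{"fn": "move_arm", "kwargs": {"motion": [{"jaw": 1, "translation": [0, 0, 0], "rotation": [0, 0, 2]}, {"jaw": 1, "translation": [0, 0, 0], "rotation": [0, 0, 2]}, {"jaw": 1, "translation": [0, 0, 0], "rotation": [0, 0, 0]}]}}

```text
clock: 12.95
tcp_pos: [0.5523, -0.1852, 0.112]
tool_rot: [3.062, 0.697, 0.004]
wrist_force: [-1.0, 1.5, 7.8]
width: 0.131
grasp_force: 34.9
```

```bash
python3 -c "
from s import *
rep()"
```

```text
t 12.95 tcp [ 0.5523 -0.1852  0.112 ] closing deg -64.4 z [ 0.003 -0.    -1.   ] F [-1.02  1.51  7.78] T [0.32  0.215 0.05 ] w 0.131 g 34.9 j [ 0.33  0.83 -0.15  1.81  0.22  0.51 -1.09]
```

Request:
{"fn": "move_arm", "kwargs": {"motion": [{"jaw": 1, "translation": [0, 0, 0], "rotation": [0, 0, 5]}, {"jaw": 1, "translation": [0, 0, 0], "rotation": [0, 0, 5]}, {"jaw": 1, "translation": [0, 0, 0], "rotation": [0, 0, 5]}, {"jaw": 1, "translation": [0, 0, 0], "rotation": [0, 0, 5]}, {"jaw": 1, "translation": [0, 0, 0], "rotation": [0, 0, 5]}, {"jaw": 1, "translation": [0, 0, 0], "rotation": [0, 0, 5]}, {"jaw": 1, "translation": [0, 0, 0], "rotation": [0, 0, 4]}, {"jaw": 1, "translation": [0, 0, 0], "rotation": [0, 0, 0]}]}}

```text
clock: 13.75
tcp_pos: [0.5518, -0.1847, 0.112]
tool_rot: [2.724, 1.563, 0.003]
wrist_force: [-2.9, 1.4, 8.8]
width: 0.129
grasp_force: 35.1
```

```bash
python3 -c "
from s import *
rep()"
```

```text
t 13.75 tcp [ 0.5518 -0.1847  0.112 ] closing deg -30.3 z [ 0.002  0.    -1.   ] F [-2.89  1.43  8.76] T [0.526 0.389 0.052] w 0.129 g 35.1 j [ 0.42  0.84 -0.3   1.81  0.43  0.56 -0.69]
```

Request:
{"fn": "move_arm", "kwargs": {"motion": [{"jaw": 1, "translation": [0, 0, 0], "rotation": [0, 0, 2]}, {"jaw": 1, "translation": [0, 0, 0], "rotation": [0, 0, 2]}, {"jaw": 1, "translation": [0, 0, 0], "rotation": [0, 0, 1]}, {"jaw": 1, "translation": [0, 0, 0], "rotation": [0, 0, 0]}]}}

```text
clock: 14.15
tcp_pos: [0.5517, -0.1846, 0.112]
tool_rot: [2.654, 1.679, 0.002]
wrist_force: [-2.0, 2.5, 9.1]
width: 0.129
grasp_force: 35.0
```

```bash
python3 -c "
from s import *
rep()"
```

```text
t 14.15 tcp [ 0.5517 -0.1846  0.112 ] closing deg -25.4 z [ 0.002  0.    -1.   ] F [-2.04  2.52  9.08] T [0.489 0.474 0.03 ] w 0.129 g 35.0 j [ 0.43  0.84 -0.33  1.81  0.46  0.56 -0.63]
```

Request:
{"fn": "move_arm", "kwargs": {"motion": [{"jaw": 1, "translation": [0, 0, 0], "rotation": [0, 0, 1]}, {"jaw": 1, "translation": [0, 0, 0], "rotation": [0, 0, 1]}, {"jaw": 1, "translation": [0, 0, 0], "rotation": [0, 0, 0]}]}}

```text
clock: 14.45
tcp_pos: [0.5517, -0.1846, 0.112]
tool_rot: [2.625, 1.724, 0.002]
wrist_force: [-2.4, 1.7, 9.3]
width: 0.135
grasp_force: 35.1
```

```bash
python3 -c "
from s import *
rep()"
```

```text
t 14.45 tcp [ 0.5517 -0.1846  0.112 ] closing deg -23.4 z [ 0.002  0.    -1.   ] F [-2.4   1.68  9.3 ] T [ 0.548  0.477 -0.129] w 0.135 g 35.1 j [ 0.44  0.85 -0.34  1.81  0.47  0.57 -0.61]
```

Request:
{"fn": "move_arm", "kwargs": {"motion": [{"jaw": 1, "translation": [0, 0, 0], "rotation": [0, 0, 1]}, {"jaw": 1, "translation": [0, 0, 0], "rotation": [0, 0, 0]}, {"jaw": 1, "translation": [0, 0, 0], "rotation": [0, 0, 0]}]}}

```text
clock: 14.75
tcp_pos: [0.5517, -0.1846, 0.112]
tool_rot: [2.612, 1.744, 0.003]
wrist_force: [-2.0, 1.6, 9.2]
width: 0.132
grasp_force: 36.9
```

```bash
python3 -c "
from s import *
rep()"
```

```text
t 14.75 tcp [ 0.5517 -0.1846  0.112 ] closing deg -22.5 z [ 0.002  0.    -1.   ] F [-2.    1.64  9.2 ] T [ 0.506  0.441 -0.585] w 0.132 g 36.9 j [ 0.44  0.85 -0.34  1.81  0.48  0.57 -0.6 ]
```

Torque at the stop is about 0.6 N m, so the knob is fully on. Releasing and lifting.

Request:
{"fn": "move_arm", "kwargs": {"motion": [{"jaw": 0, "translation": [0, 0, 0], "rotation": [0, 0, 0]}, {"jaw": 0, "translation": [0, 0, 0], "rotation": [0, 0, 0]}, {"jaw": 0, "translation": [0, 0, 0], "rotation": [0, 0, 0]}, {"jaw": 0, "translation": [0, 0, 0], "rotation": [0, 0, 0]}, {"jaw": 0, "translation": [0, 0, 3], "rotation": [0, 0, 0]}, {"jaw": 0, "translation": [0, 0, 4], "rotation": [0, 0, 0]}, {"jaw": 0, "translation": [0, 0, 4], "rotation": [0, 0, 0]}, {"jaw": 0, "translation": [0, 0, 3], "rotation": [0, 0, 0]}]}}

```text
clock: 15.55
tcp_pos: [0.5517, -0.1853, 0.2527]
tool_rot: [2.61, 1.746, 0.002]
wrist_force: [1.4, -0.7, -0.2]
width: 0.499
grasp_force: 0.0
```

Request:
{"fn": "move_arm", "kwargs": {"motion": [{"jaw": 0, "translation": [-2, 0, 0], "rotation": [0, 0, 0]}, {"jaw": 0, "translation": [-2, 0, 0], "rotation": [0, 0, 0]}, {"jaw": 0, "translation": [0, 0, 0], "rotation": [0, 0, 0]}, {"jaw": 0, "translation": [0, 0, 0], "rotation": [0, 0, 0]}]}}

```text
clock: 15.95
tcp_pos: [0.5115, -0.1855, 0.2504]
tool_rot: [2.611, 1.747, 0.001]
wrist_force: [0.8, 0.1, 0.4]
width: 0.504
grasp_force: 0.0
```

```bash
python3 - <<'E'
from s import *
rep(); im,d=get_image('wrist'); cv2.imwrite('pics/w4.png',im)
E
```

```text
t 15.95 tcp [ 0.5115 -0.1855  0.2504] closing deg -22.4 z [ 0.001 -0.    -1.   ] F [0.75 0.07 0.44] T [ 0.014  0.006 -0.002] w 0.504 g 0.0 j [ 0.54  0.61 -0.46  1.81  0.36  0.8  -0.49]
```

View pics/w4.png

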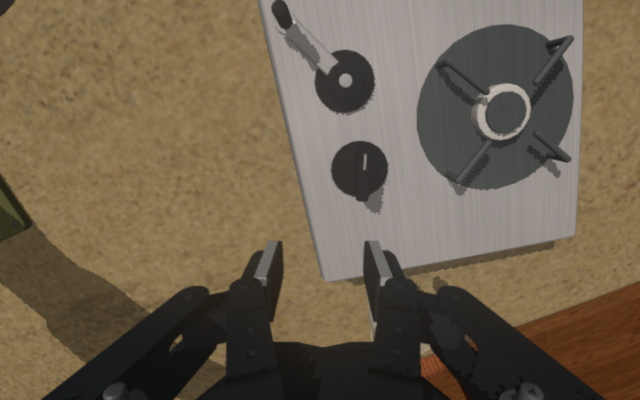

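The knob mark (365,155)–(363,168) lies nearly along the cooker's y axis and the post (283,14) is still at its home direction. The gripper is clear.

```bash
python3 -c "
from cell import job_done
print(job_done())"
```

```text
the job is handed in; nothing more can be done
None
```

I pressed the lever home on its seat at about 8 N above drag, turned the knob anticlockwise to its stop (about 0.6 N m) and let go, lifted the arm clear, and handed the job in at about 16 s; I did not look at the surrounding items again after the knob turn.

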